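# Set the ripening slider and snap its splash cover home

## Robot

A 7-joint arm with a two-finger parallel gripper is mounted at the origin on the work surface. World frame = base frame: x ahead of the robot, y to its left, z up, the work surface at z = 0. Lengths are in m, angles in rad, forces in N, time in s.
With the tool pointing down it reaches from about 0.4 to 0.9 m from the base axis. Payload 5.5 kg.
Tool frame: the origin (TCP) lies midway between the tips of the shut fingers; the grasp point (between the pads) lies 19 mm behind it (manip.grip_depth is the distance from the TCP to the grasp point, in m); z points along the fingers, x is the direction in which the jaws open and shut, and the axes are right-handed (so a half turn about z gives the same grasp; the last joint's range is limited). The gripper opens to 92 mm and grips with 3 to 60 N. Pads are 19 mm wide; open, the fingers measure 130 mm over their backs; the gripper's body (75 mm by 190 mm) begins 47 mm behind the grasp point.
Start: joints at [1.597, 0.501, -0.427, 1.55, 0.221, 1.138, -0.21], TCP at [0.153, -0.632, 0.227] pointing down, gripper open.
Joint ranges: [-2.88, 2.88], [-0.31, 2.03], [-1.54, 1.56], [0.2, 2.42], [-1.41, 4.55], [0.19, 2.02], [-2.57, 2.57]. Speed limits (rad/s): [2.57, 2.57, 3.14, 3.14, 3.14, 3.14, 3.14].

## Interface

Orientations are given as a unit quaternion [x, y, z, w].
In Python, from bench import manip, effector, viewer gives the robot as it stands. Calls block until the motion is done:
- manip.move_pose(position, orientation): joint-space move of the TCP to a pose.
- manip.servo_line(position, ori=None, vel=0.15): straight line of the TCP; ori=None keeps the orientation; vel is the mean speed in m/s.
- manip.movej(angles): joint-space move.
- effector.open_jaws() and effector.close(f_grip=None): open the fingers fully, or close them until they stop; f_grip is the grip in N (None keeps the last).
- manip.sleep(seconds).
- manip.solve_ik(position, orientation): joint angles nearest the present ones, or None.
- viewer.get_image(name): name is "scene" or "top"; returns the picture (480x640x3 uint8, red, green, blue); there is no depth.
- viewer.get_calibration(name): a dict with "vfov" (degrees; the focal length in pixels is half the picture's height over the tangent of half this angle, whatever the lens; pixels are square), "cx", "cy" (the principal point, pixels), "eye" and "attitude" of the camera in the world. Camera axes: x right, y down, z forward; pixel columns grow to the right and rows downward; lengths in m; the calibration is good to about 2 mm. A picture is of the moment at which its call begins. get_calibration takes no time and is no camera call.
A pose or a line that the arm cannot do raises manip.PlanningError and nothing moves.
- manip.hand_in(): hands the job in, once; it reports no verdict.
Readings, each from a call of its own:
- manip.current_clock(): time.
- manip.current_q(): joint angles.
- manip.current_joint_velocities(): joint speeds.
- manip.current_tau(): joint torques, N m.
- manip.current_tool_pos(): TCP position.
- manip.current_tcp_rot(): TCP orientation.
- manip.current_force(): force on the tool from outside, world axes, zero at the start.
- manip.current_wrist_torque(): the same for the moment, N m.
- manip.current_finger_gap(): finger opening in m.
Only numpy, scipy, OpenCV 4.12 (cv2) and the standard library are available. Lean on these libraries where they do the work, as an engineer would, in place of code of your own. Each camera call takes 0.05 s, during which the arm holds its last target. There are 200 camera calls.

## Task

On the counter control pod of the kimchi fridge, slide the black grip along its track until it is level with the small aluminium pointer. Then set the white splash cover, which has a rib to hold it by, over the slider and press it down onto the pod until it snaps home, and keep pressing: finish while still pushing the cover down firmly, with about 10 N, without letting go. Leave the other things on the counter where they are.

Things in the scene. Friction and masses are not known exactly. Their poses are not given: they have to be found in the camera images.
- pod: grey control pod fixed to the counter, 130 (x) by 200 (y) by 45 mm high; it may stand on the left or the right. Origin: centre of its underside; x points across the pod away from the robot, y along the slider track, z up. Its flat deck is 45 mm above the origin
- pod_seat (a point): centre of the pod's deck. Around it stand four dome-topped guide posts, 14 mm thick, 20 mm high, at x = +-18, y = +-56 mm; between them two sprung steel clips bulge outwards at x = +-20 mm, 10 mm above the deck. The cover goes over posts and clips, centred here, its length along the pod's y (either way round), with 1.5 mm side play, and ends with its rim flat on the deck
- fader (a joint): how far the slider has been moved along the pod's +y, in m: 0 to 0.070 over its whole track; it stays where it is left and takes about 2 N to slide. At 0 the grip is at y = -35 mm of the pod, at 0.070 at y = +35 mm
- fader_top (a point): centre of the top of the slider's black grip, which is a block 16 mm (pod x) by 14 mm (pod y), 27 mm high, its top 90 mm above the pod's origin; between its foot (63 mm above the pod's origin) and the track there is only a thin stem
- pointer: small aluminium tab fixed on the pod's deck beside the track, 50 mm along the pod's x from its centre (side away from the robot), 23 mm long, 10 mm high, axes as the pod's. Origin: underside, in line with its tip. Its y along the pod is where the centre of the slider's grip belongs
- cover_mid (a point): centre of the white splash cover, half-way up (41.5 mm above its rim). The cover is a hollow cap open below, 60 mm (its x) by 136 mm (y) by 55 mm high, with a grip rib on its flat top, 14 mm thick (x), 56 mm long (y) and 28 mm high: 83 mm in all. Same after a half turn. About 130 g. It starts standing on its rim on the counter
- cover: the same cover; origin at the centre of its open underside, z up, y along its length and rib. Let down over the posts it stops on the clips about 12 mm above the deck; a push of about 10 to 15 N takes it past them, the force drops suddenly, and it goes home on the deck, 45 mm above the pod's origin
- spoon_rest: bystander, to be left alone: white ceramic spoon rest, a round dish 90 mm across and 18 mm high. Origin: centre of its underside
- salt_jar: bystander, to be left alone: small glass salt jar, 44 mm across and 65 mm high. Origin: centre of its underside
- carafe: bystander, to be left alone: glass carafe, 100 mm across and 195 mm high. Origin: centre of its underside
- cup: bystander, to be left alone: white ceramic cup, 72 mm across and 75 mm high. Origin: centre of its underside
- spatula: bystander, to be left alone: wooden spatula lying flat. Origin: on its underside, about mid-length
- brush: bystander, to be left alone: red silicone brush lying flat. Origin: on its underside, about mid-length
- bowl: bystander, to be left alone: small steel bowl, 110 mm across and 50 mm high. Origin: centre of its underside
There are look-alikes about, which are no part of the job. Leave any turquoise or yellow look-alike of the pod alone.

How it is judged:
By the outcome, as a careful person would: the job done as asked, in the order asked, and still so for the second after the job is handed in, while the arm keeps its last pose, push and grip.
It also fails if it takes over 54 s, if anything falls off the work surface, if the arm or the gripper's body presses on something with over 40 N, if the wrist force passes 120 N, or if a joint passes its speed limit or range.

## Working session

There is one attempt and no reset: what is moved stays moved. The work goes in short steps, each a Python script; the robot and the scene stay as the last script left them, time stands still between calls to the robot, and variables do not carry over. Pictures are saved under pics/ and viewed, about 8 in all and at most 12, crops included, and the job is handed in when it is done.

```bash
ls; mkdir -p pics; python3 - <<'E'
from bench import manip, effector, viewer
import cv2
for n in("scene","top"):
    im=viewer.get_image(n); cv2.imwrite(f"pics/{n}0.png",im[:,:,::-1]); print(n,viewer.get_calibration(n))
print(manip.current_clock(),manip.current_tool_pos(),manip.current_tcp_rot(),manip.grip_depth,manip.current_finger_gap())
E
```

```text
pics
scene {'vfov': 56.69117101283842, 'cx': 320.69947244591947, 'cy': 232.54904265696152, 'eye': array([ 1.13022384, -0.36981449,  0.91713146]), 'attitude': array([ 0.8122259 ,  0.47618921, -0.17666659, -0.28691783])}
top {'vfov': 45.08648283747464, 'cx': 313.4863229723831, 'cy': 240.43791699311544, 'eye': array([ 0.37865095, -0.02309379,  1.7540403 ]), 'attitude': array([-0.6995748 ,  0.71320814, -0.037992  ,  0.02204219])}
0.1 [ 0.15231773 -0.63124254  0.22579588] [ 7.85706397e-01 -6.18598956e-01 -6.72294124e-04 -5.80347861e-04] 0.0188 0.09194072539457714
```

View pics/scene0.png

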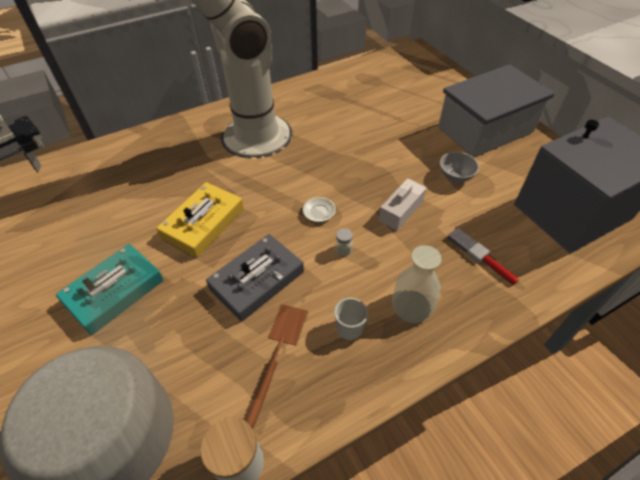

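View pics/top0.png

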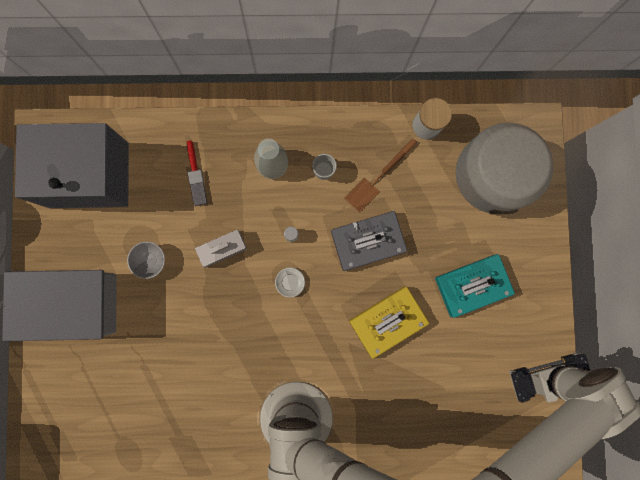

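Scene: the grey pod is at scene (256,276) / top (369,241). The look-alikes are yellow at top (389,323) and turquoise at top (476,285). The white cover is at top (221,248) / scene (402,204). By the description I choose the grey pod. Next is a close crop of the pod and cover.

```bash
cat > h.py <<'E'
import numpy as np, cv2
from scipy.spatial.transform import Rotation as R
from bench import manip, effector, viewer
def ray(n,u,v):
    c=viewer.get_calibration(n); f=240/np.tan(np.radians(c['vfov'])/2)
    return c['eye'],R.from_quat(c['attitude']).apply([(u-c['cx'])/f,(v-c['cy'])/f,1])
def at(n,u,v,z):
    e,d=ray(n,u,v); return e+d*(z-e[2])/d[2]
def proj(n,P):
    c=viewer.get_calibration(n); f=240/np.tan(np.radians(c['vfov'])/2)
    q=R.from_quat(c['attitude']).inv().apply(np.atleast_2d(P)-c['eye']); return q[:,:2]/q[:,2:]*f+[c['cx'],c['cy']]
def down(yaw): # tool z down, tool x (jaw) along yaw
    return (R.from_euler('z',yaw)*R.from_euler('x',np.pi)).as_quat()
E
python3 - <<'E'
from h import *
t=cv2.imread('pics/top0.png'); s=cv2.imread('pics/scene0.png')
def crop(im,x,y,w,h,k): return cv2.resize(im[y:y+h,x:x+w],None,fx=k,fy=k,interpolation=cv2.INTER_CUBIC)
a=np.vstack([np.hstack([crop(t,325,205,90,70,4.4)[:300,:396],crop(s,200,230,110,90,3.6)[:300,:396]]),np.hstack([crop(t,190,225,60,45,6.6)[:290,:396],crop(s,370,170,66,66,6)[:290,:396]])])
cv2.imwrite('pics/c1.png',a)
print(at('top',296,418,0), at('top',369,241,.045), at('top',221,248,.05),at('scene',256,276,.045),at('scene',402,204,.05))
E
```

```text
[ 0.00014753 -0.00166008  0.        ] [ 0.5190822  -0.22819651  0.045     ] [0.50602462 0.20981361 0.05      ] [ 0.53861707 -0.23023955  0.045     ] [0.52252579 0.19930365 0.05      ]
```

View pics/c1.png

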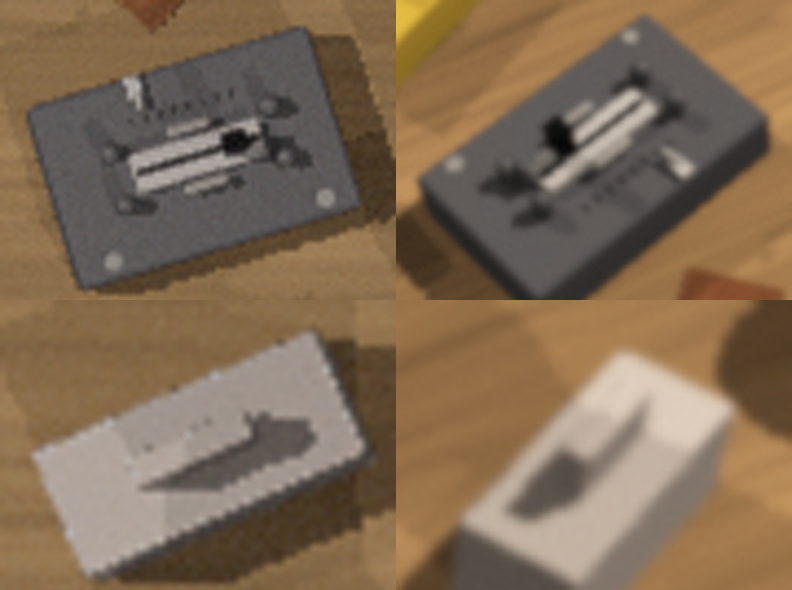

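```bash
cat > fit.py <<'E'
from h import *
from scipy.optimize import least_squares
def T(p,L): return np.c_[R.from_euler('z',p[2]).apply(L)[:,:2]+p[:2],np.asarray(L)[:,2]]
def fit(L,obs,p0):
    def f(p): return np.concatenate([(proj(n,T(p,L[i]))-o).ravel() for n,i,o in obs])
    r=least_squares(f,p0,loss='soft_l1'); return r.x,f(r.x).reshape(-1,2)
t44=lambda a:np.array(a)/4.4+[325,205]-.4
s36=lambda a:(np.array(a)-[396,0])/3.6+[200,230]-.4
t66=lambda a:(np.array(a)-[0,300])/6.6+[190,225]-.4
s6=lambda a:(np.array(a)-[396,300])/6+[370,170]-.4
E
python3 - <<'E'
from fit import *
np.set_printoptions(precision=4,suppress=True)
box=lambda x,y,z:np.array([[x,y,z],[x,-y,z],[-x,-y,z],[-x,y,z]])
D=box(.065,.1,.045)
ot=('top',[0,1,2,3],t44([[28,112],[303,27],[357,206],[82,290]])); os_=('scene',[3,2,1],s36([[422+0,182],[640,15],[768,118]]))
# scene: view from far side (x=1.13): image left = world -y, near = +x
os_=('scene',[2,3,0],s36([[422,182],[640,15],[768,118]]))
for o in([ot],[os_],[ot,os_]):
    p,r=fit(D,o,[.52,-.23,.3]); print('pod',p,'\n',r.T)
C=box(.03,.068,.055)
ct=('top',[0,1,2,3],t66([[35,455],[318,330],[364,452],[90,578]])); cs=('scene',[2,3,0,1],s6([[460,518],[622,350],[735,408],[578,585]]))
for cc in([ct],[cs],[ct,cs]):
    q,r=fit(C,cc,[.51,.21,.4]); print('cover',q,'\n',r.T)
inv=lambda P:R.from_euler('z',-p[2]).apply(np.array(P)-[p[0],p[1],0])
print('grip',inv(at('top',*t44([237,141]),.09)),inv(at('scene',*s36([562,130]),.09)))
print('pointer tip',inv(at('top',*t44([138,105]),.055)),inv(at('top',*t44([132,76]),.055)),inv(at('scene',*s36([662,152]),.055)),inv(at('scene',*s36([685,172]),.055)))
E
```

```text
pod [ 0.5203 -0.2266  0.2775] 
 [[-1.0634  0.2873  1.2928 -0.3509]
 [-0.5037 -0.5603  0.2633  0.8791]]
pod [ 0.5242 -0.2287  0.2856] 
 [[-3.4354  0.611   0.5613]
 [ 0.5459 -0.6276 -0.1756]]
pod [ 0.522  -0.2278  0.281 ] 
 [[-0.7239  0.5486  1.6992  0.1361 -3.3883  0.786   0.5168]
 [-0.9427 -1.2175 -0.447   0.389  -0.5176 -1.3319 -0.8122]]
cover [0.5061 0.2113 0.4044] 
 [[-0.0667 -0.3792  0.875  -0.2434]
 [-0.0303  0.0055  0.0412 -0.0186]]
cover [0.5064 0.2155 0.3961] 
 [[-0.087   0.0761  0.2448 -0.2155]
 [ 0.5288 -0.0108 -0.3485 -0.1636]]
cover [0.5065 0.2136 0.4004] 
 [[-0.8683 -1.1033  0.0741 -1.1229 -0.5858 -0.5581 -0.3455 -0.6578]
 [-0.2687 -0.0637  0.0055 -0.224   0.905   0.2377 -0.1436  0.1687]]
grip [-0.001  -0.0235  0.09  ] [ 0.0043 -0.0208  0.09  ]
pointer tip [0.0435 0.0274 0.055 ] [0.0634 0.0253 0.055 ] [0.0417 0.0259 0.055 ] [0.064 0.026 0.055]
```

```bash
cat >> fit.py <<'E'
def refine(n,img,hx,hy,z,p0,edges=(0,1,2,3),w=4):
    """subpixel edge fit of a rectangle's outline; returns pose and rms px"""
    g=cv2.GaussianBlur(img.mean(2).astype(np.float32),(0,0),.8); p=np.array(p0,float)
    c=np.array([[hx,hy],[hx,-hy],[-hx,-hy],[-hx,hy]])
    for _ in range(4):
        L=[];N=[];O=[]
        for e in edges:
            for s in np.linspace(.1,.9,40):
                l=c[e]*(1-s)+c[(e+1)%4]*s; nn=(c[e]+c[(e+1)%4]); nn=nn/np.linalg.norm(nn)*.003
                a,b=proj(n,T(p,[[*l,z],[*(l+nn),z]])); d=(b-a)/np.linalg.norm(b-a)
                k=np.arange(-w,w+.01,.25); q=(a+k[:,None]*d).astype(np.float32)
                v=cv2.remap(g,q[:,0],q[:,1],cv2.INTER_LINEAR).ravel(); G=np.abs(np.gradient(v)); m=G>.6*G.max()
                j=G.argmax(); m&=np.abs(k-k[j])<1.5
                L.append([*l,z]);N.append(d);O.append(a+d*(G[m]*k[m]).sum()/G[m].sum())
        L,N,O=map(np.array,(L,N,O))
        f=lambda p:((proj(n,T(p,L))-O)*N).sum(1)
        p=least_squares(f,p,loss='soft_l1',f_scale=.3).x; w=max(2,w-1)
    r=f(p).reshape(len(edges),-1); return p,np.median(r,1)
E
python3 - <<'E'
from fit import *
np.set_printoptions(precision=4,suppress=True)
for n in('top','scene'):
    im=cv2.imread(f'pics/{n}0.png')
    print(n,'pod',*refine(n,im,.065,.1,.045,[.5215,-.2275,.28]),'cover',*refine(n,im,.03,.068,.055,[.5063,.2125,.402],w=3))
p=[.5215,-.2275,.28]
for nm,P,yaws in(('fad',T(p,[[0,-.022,.068]])[0],[.28+np.pi/2,.28-np.pi/2]),('cov',[.506,.2125,.058],[.4,.4+np.pi,.4-np.pi]),('seat',[p[0],p[1],.103],[.28,.28-np.pi])):
    for y in yaws: print(nm,y,manip.solve_ik(P,down(y)))
E
```

```text
top pod [ 0.5227 -0.224   0.2744] [ 0.2919 -0.1065  0.2667 -0.123 ] cover [0.5066 0.2128 0.4014] [-0.0858 -0.0336 -0.0411 -0.0479]Traceback (most recent call last):
  File "<stdin>", line 5, in <module>
  File "fit.py", line 20, in refine
    a,b=proj(n,T(p,[[*l,z],[*(l+nn),z]])); d=(b-a)/np.linalg.norm(b-a)
        ~~~~^^^^^^^^^^^^^^^^^^^^^^^^^^^^^
  File "h.py", line 10, in proj
    c=viewer.get_calibration(n); f=240/np.tan(np.radians(c['vfov'])/2)
ValueError: time passes only in moves, steps and waits
```

```bash
sed -i 's/^def ray/_C={n:viewer.get_calibration(n) for n in ("top","scene")}\ndef ray/; s/c=viewer.get_calibration(n)/c=_C[n]/' h.py
sed -i "s/w=4):/w=4,chan=lambda i:i.mean(2)):/; s/img.mean(2).astype/chan(img.astype(float)).astype/" fit.py
python3 - <<'E'
from fit import *
np.set_printoptions(precision=4,suppress=True)
rb=lambda i:i[:,:,2]-i[:,:,0]
p0=[.5215,-.2275,.28]
for n,es in(('top',[(0,1)]),('scene',[(2,3)])):
    im=cv2.imread(f'pics/{n}0.png')
    for e in es: print(n,e,'pod',*refine(n,im,.065,.1,.045,p0,e,w=3,chan=rb))
    print('cover',*refine(n,im,.03,.068,.055,[.5063,.2125,.402],w=2))
p=p0
for nm,P,yaws in(('fad',T(p,[[0,-.022,.068]])[0],[.28+np.pi/2,.28-np.pi/2]),('cov',[.506,.2125,.058],[.4,.4+np.pi,.4-np.pi]),('seat',[p[0],p[1],.103],[.28,.28-np.pi])):
    for y in yaws: print(nm,y,manip.solve_ik(P,down(y)))
E
```

```text
top (0, 1) pod [ 0.5212 -0.2279  0.2716] [ 0.0047 -0.007 ]
cover [0.5066 0.2128 0.4014] [-0.0858 -0.0336 -0.0411 -0.0479]
scene (2, 3) pod [ 0.5242 -0.2278  0.2744] [0.0196 0.0131]
cover [0.506  0.2156 0.3969] [-0.1316 -0.2366 -0.2458 -0.2389]
fad 1.8507963267948966 [ 1.2507  1.0392 -1.3073  1.8204  1.0885  1.2209  1.4401]
fad -1.2907963267948965 [ 0.8727  0.6397 -0.6324  1.8316  0.4967  0.8338 -1.2989]
cov 0.4 [ 0.4479  1.0176 -1.3069  1.9102  1.0966  1.1764 -0.8905]
cov 3.541592653589793 [-1.1154  0.7106  0.8913  1.9604 -0.7493  0.8405 -2.548 ]
cov -2.741592653589793 [-1.1154  0.7106  0.8913  1.9604 -0.7493  0.8405 -2.548 ]
seat 0.28 [ 1.0526  0.6728 -0.9268  1.8456  0.6532  0.9614  0.1139]
seat -2.861592653589793 [-0.1567  0.5677  0.682   1.8868 -0.4673  0.8516 -2.097 ]
```

```bash
cat > pod.py <<'E'
from fit import *
np.set_printoptions(precision=4,suppress=True)
POD=np.array([.5225,-.2278,.2725]); COV=np.array([.5063,.214,.400])
P=lambda x,y,z:T(POD,[[x,y,z]])[0]
def st(s): print(s,'t',round(manip.current_clock(),2),'tcp',manip.current_tool_pos(),'F',manip.current_force(),'gap',round(manip.current_finger_gap(),4))
E
python3 - <<'E'
from pod import *
o=down(POD[2]-np.pi/2)
manip.move_pose(P(0,-.022,.20),o); st('above')
manip.servo_line(P(0,-.022,.0715)); st('down')
effector.close(f_grip=12); st('closed')
manip.servo_line(P(0,.0262,.0715),vel=.05); st('slid')
effector.open_jaws(); st('open')
manip.servo_line(P(0,.0262,.18),vel=.2)
manip.move_pose([COV[0],COV[1],.2],down(COV[2])); st('over cover')
t=viewer.get_image('top')[:,:,::-1]; s=viewer.get_image('scene')[:,:,::-1]
cv2.imwrite('pics/top1.png',t);cv2.imwrite('pics/scene1.png',s)
c=lambda im,x,y,w,h,k:cv2.resize(im[y:y+h,x:x+w],None,fx=k,fy=k,interpolation=cv2.INTER_CUBIC)
cv2.imwrite('pics/c2.png',np.hstack([c(t,335,210,65,60,6),c(s,225,235,65,60,6)]))
E
```

```text
above t 2.04 tcp [ 0.5279 -0.2506  0.1999] F [ 0.3772 -0.3183 -0.6173] gap 0.0914
down t 3.05 tcp [ 0.5292 -0.2492  0.0724] F [-0.0192  0.9641  0.0026] gap 0.0921
closed t 4.23 tcp [ 0.5284 -0.2489  0.0715] F [-0.3282 -0.0175  0.0643] gap 0.0137
slid t 5.35 tcp [ 0.5152 -0.202   0.0714] F [-1.6426  1.5517  0.2836] gap 0.0139
open t 6.64 tcp [ 0.5154 -0.2026  0.0715] F [-0.2694 -0.0272  0.2235] gap 0.0918
over cover t 8.88 tcp [0.5069 0.2124 0.1995] F [ 0.1705 -0.386  -1.2927] gap 0.0918
```

View pics/c2.png

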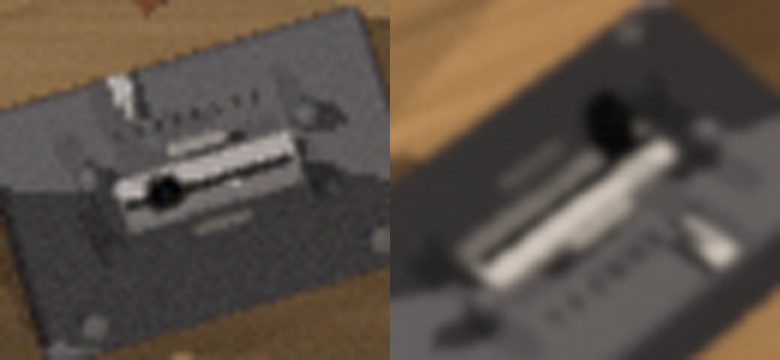

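The arm's shadow covers part of the pod, but the grip now sits at about crop (164,192). The pointer tip is at about (134,115) in the top view.

```bash
python3 - <<'E'
from pod import *
t=cv2.imread('pics/top1.png');s=cv2.imread('pics/scene1.png')
inv=lambda Q:R.from_euler('z',-POD[2]).apply(np.array(Q)-[POD[0],POD[1],0])
f=lambda a,o:(np.array(a,float)+.5)/6-.5+o
to=np.array([335,210]); so=np.array([225,235])
print('grip',inv(at('top',*f([164,191],to),.09)),inv(at('scene',*f([607-390,108],so),.09)))
for a,b in(([134,115],[690-390,222]),([118,80],[722-390,256])): print('ptr',inv(at('top',*f(a,to),.055)),inv(at('scene',*f(b,so),.055)))
# pointer: bright centroid on pod at x .040-.063, rectified patch
def rect(n,im,z,x0,x1,y0,y1,k=4000):
    xs=np.arange(x0,x1,1/k);ys=np.arange(y0,y1,1/k);X,Y=np.meshgrid(xs,ys,indexing='ij')
    uv=proj(n,T(POD,np.c_[X.ravel(),Y.ravel(),0*X.ravel()+z])).reshape(*X.shape,2).astype(np.float32)
    return cv2.remap(im,uv[...,0],uv[...,1],cv2.INTER_CUBIC),X,Y
for n in('top','scene'):
  for k,im in((0,cv2.imread(f'pics/{n}0.png')),(1,{'top':t,'scene':s}[n])):
    g,X,Y=rect(n,im,.055,.036,.066,.005,.047); g=g.mean(2); w=np.clip(g-np.median(g)-30,0,None)
    h,A,B=rect(n,im,.09,-.011,.011,*((-.042,-.002) if k==0 else (.006,.046))); h=h.mean(2); v=np.clip(35-h,0,None)
    print(n,k,'ptr',(w*X).sum()/w.sum(),(w*Y).sum()/w.sum(),'grip',(v*A).sum()/v.sum(),(v*B).sum()/v.sum())
r=[cv2.resize(rect(n,im,.055,-.03,.07,-.05,.05,2000)[0],(380,380)) for n,im in(('top',t),('scene',s))]
r2=[cv2.resize(rect(n,im,.09,-.03,.07,-.05,.05,2000)[0],(200,200)) for n,im in(('top',t),('scene',s))]
cv2.imwrite('pics/r.png',np.vstack([np.hstack(r),np.hstack(r2+[np.zeros((200,360,3),np.uint8)])]))
E
```

```text
grip [-0.0008  0.0268  0.09  ] [-0.0006  0.0275  0.09  ]
ptr [0.0412 0.0255 0.055 ] [0.0422 0.0286 0.055 ]
ptr [0.06   0.0279 0.055 ] [0.0631 0.027  0.055 ]
top 0 ptr 0.05444413703903539 0.028064558005870058 grip -0.0013738946281952244 -0.022328924244255772
top 1 ptr 0.054549749395724566 0.027971461282773023 grip -0.0015779081585512245 0.026557025162462673
scene 0 ptr 0.05824934397080494 0.028418300167412938 grip 0.004448944456988048 -0.024896748107568527
scene 1 ptr 0.058666943695369185 0.028164733554292106 grip 0.0028743713458394657 0.024259376125689278
```

View pics/r.png

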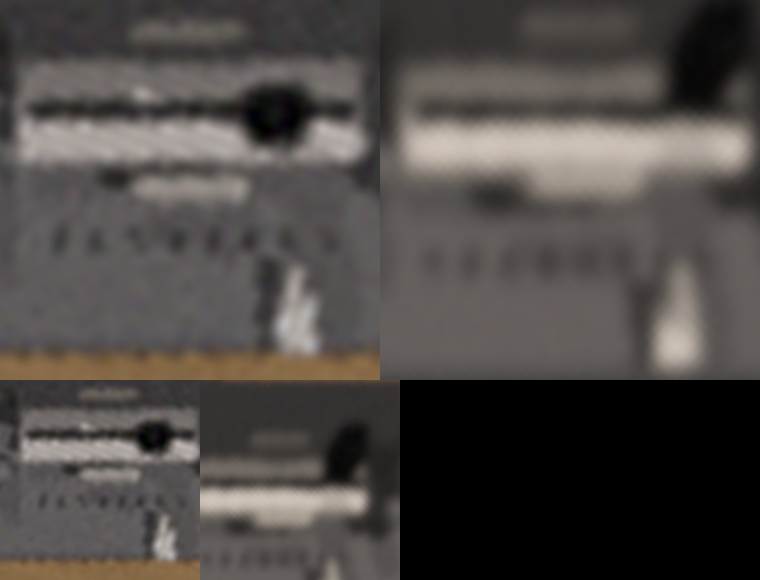

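Both views put the pointer at y≈+28.1 mm; the tool pose while gripped and the top view put the grip at about +26.7 mm. I'll nudge it about 1.3 mm further, then pick up the cover.

```bash
python3 - <<'E'
from pod import *
o=down(POD[2]-np.pi/2)
manip.move_pose(P(0,.0262,.15),o)
manip.servo_line(P(0,.0262,.0715)); effector.close(f_grip=12); st('closed')
manip.servo_line(P(0,.0274,.0715),vel=.02); manip.sleep(.2); st('slid')
print(R.from_euler('z',-POD[2]).apply(manip.current_tool_pos()-[POD[0],POD[1],0]))
effector.open_jaws()
manip.servo_line(P(0,.0275,.18),vel=.2)
manip.move_pose([COV[0],COV[1],.16],down(COV[2]))
manip.servo_line([COV[0],COV[1],.059]); st('at rib')
effector.close(f_grip=40); st('gripped')
manip.servo_line([COV[0],COV[1],.25],vel=.2); st('lifted')
manip.move_pose(P(0,0,.20),down(POD[2])); manip.sleep(.3); st('hover')
t=viewer.get_image('top')[:,:,::-1]; s=viewer.get_image('scene')[:,:,::-1]
cv2.imwrite('pics/top2.png',t);cv2.imwrite('pics/scene2.png',s)
c=lambda im,x,y,w,h,k:cv2.resize(im[y:y+h,x:x+w],None,fx=k,fy=k,interpolation=cv2.INTER_CUBIC)
cv2.imwrite('pics/c3.png',np.hstack([c(t,310,180,130,120,3),c(s,190,160,130,120,3)]))
E
```

```text
closed t 12.38 tcp [ 0.5154 -0.2025  0.0715] F [0.233  0.6809 0.6636] gap 0.014
slid t 12.83 tcp [ 0.5152 -0.2016  0.0715] F [ 0.7334 -1.1676 -2.2242] gap 0.0137
[0.     0.0272 0.0715]
at rib t 17.18 tcp [0.5068 0.2145 0.0596] F [-0.2224  0.2225  0.2461] gap 0.0919
gripped t 18.36 tcp [0.5063 0.214  0.059 ] F [0.374  0.8858 0.6671] gap 0.014
lifted t 19.47 tcp [0.5056 0.2133 0.2488] F [-0.2868  0.7208 -1.537 ] gap 0.0138
hover t 21.4 tcp [ 0.5228 -0.227   0.2002] F [-0.555  -0.5566 -1.3358] gap 0.0141
```

View pics/c3.png

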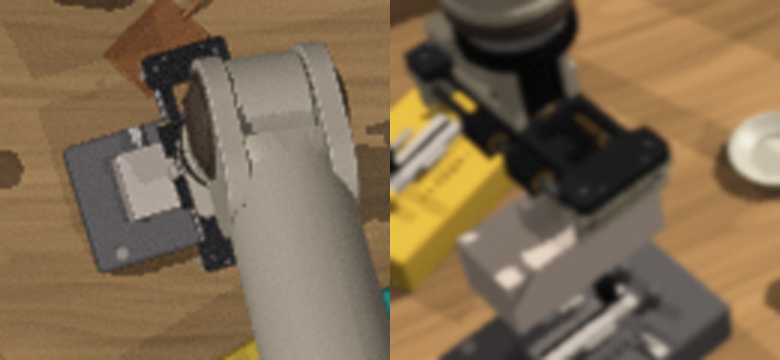

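```bash
python3 - <<'E'
from pod import *
tc=manip.current_tool_pos(); print(tc, R.from_quat(manip.current_tcp_rot()).as_matrix()[:,0])
t=cv2.imread('pics/top2.png'); s=cv2.imread('pics/scene2.png')
inv=lambda Q:R.from_euler('z',-POD[2]).apply(np.array(Q)-[POD[0],POD[1],0])
f=lambda a,o:(np.array(a,float)+.5)/3-.5+o
z=tc[2]-.004
for a in([115,158],[129,222]): print('top',inv(at('top',*f(a,[310,180]),z)))
for a in([460-390,240],[515-390,303]): print('scene',inv(at('scene',*f(a,[190,160]),z)))
print('tcp in pod',inv(tc))
# profile of +y end edge in top view, along pod y at x=-.02..0.02
g=cv2.GaussianBlur(t.mean(2).astype(np.float32),(0,0),.6)
ys=np.arange(.055,.082,.0002)
for x in(-.02,-.01,0,.01,.02):
    uv=proj('top',T(POD,[[x,y,z] for y in ys])).astype(np.float32)
    v=cv2.remap(g,uv[:,0],uv[:,1],cv2.INTER_LINEAR).ravel(); G=-np.gradient(v); j=G.argmax(); print(x,ys[j],v[0],v[-1])
xs=np.arange(-.045,.045,.0002); 
for y in(.045,.055,.062):
    uv=proj('top',T(POD,[[x,y,z] for x in xs])).astype(np.float32)
    v=cv2.remap(g,uv[:,0],uv[:,1],cv2.INTER_LINEAR).ravel(); G=np.gradient(v); print('y',y,xs[G[:len(xs)//2].argmax()],xs[len(xs)//2+G[len(xs)//2:].argmin()])
E
```

```text
[ 0.5227 -0.2274  0.2001] [0.9629 0.2698 0.0001]
top [0.0284 0.069  0.1961]
top [-0.0306  0.0739  0.1961]
scene [-0.0268 -0.0632  0.1961]
scene [ 0.0435 -0.0691  0.1961]
tcp in pod [0.0003 0.0003 0.2001]
-0.02 0.06879999999999992 164.18794 89.019485
-0.01 0.06879999999999992 163.13037 89.110504
0 0.07319999999999989 159.42628 88.66602
0.01 0.07339999999999988 149.85907 90.43799
0.02 0.06659999999999994 149.04732 85.351654
y 0.045 -0.029200000000000094 0.030399999999999552
y 0.055 -0.029400000000000093 0.030199999999999547
y 0.062 -0.031200000000000082 0.030799999999999536
```

Cover is held square, centred in x to within 0.5 mm, with a y offset of about 0–2 mm. I'll lower it onto the posts in steps and watch the force.

```bash
python3 - <<'E'
from pod import *
q=lambda y,z:P(0,y,z)
manip.servo_line(q(-.0007,.135),vel=.12); manip.sleep(.2); st('pre'); F0=manip.current_force()
for z in np.arange(.130,.1125,-.002):
    manip.servo_line(q(-.0007,z),vel=.03); manip.sleep(.1)
    F=manip.current_force()-F0; print(round(z,4),manip.current_tool_pos()[2],'Fpod',R.from_euler('z',-POD[2]).apply(F))
    if abs(F[2])>7: break
st('end')
s=viewer.get_image('scene')[:,:,::-1]; cv2.imwrite('pics/scene3.png',s)
cv2.imwrite('pics/c4.png',cv2.resize(s[170:310,180:330],None,fx=4,fy=4,interpolation=cv2.INTER_CUBIC))
E
```

```text
pre t 22.39 tcp [ 0.5233 -0.2286  0.1359] F [-0.9418 -0.1826 -0.7178] gap 0.0136
0.13 0.12998845337002235 Fpod [ 1.2247  0.0604 -0.4643]
0.128 0.12797475811947193 Fpod [ 1.6881  0.2514 -0.7827]
0.126 0.12597698179805847 Fpod [ 0.7778  1.222  -0.3865]
0.124 0.12396557575824377 Fpod [ 1.0979 -0.2474 -0.6959]
0.122 0.12196601269778451 Fpod [ 0.9156 -0.6402 -0.0056]
0.12 0.11997058090525113 Fpod [ 0.8305 -0.4138 -0.3221]
0.118 0.11795306813908914 Fpod [ 0.8594  0.1045 -1.4663]
0.116 0.11592371023046662 Fpod [-1.0291  0.0036  0.1364]
0.114 0.11441297578103077 Fpod [-1.7681  0.5261  5.5094]
end t 25.61 tcp [ 0.5227 -0.2288  0.1144] F [-2.7863 -0.1518  4.7916] gap 0.0134
```

View pics/c4.png

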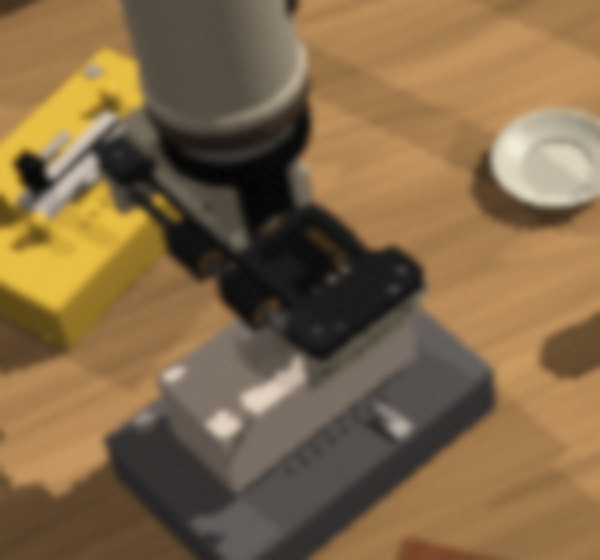

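The cover went over the posts freely and now rests on the clips. Next is pressing through the snap and holding about 10 N.

```bash
python3 - <<'E'
from pod import *
effector.close(f_grip=58); st('regrip')
z=.1135; peak=0; snapped=False
def fz(): return np.mean([manip.current_force()[2] for _ in range(1)])
while z>.094:
    manip.servo_line(P(0,-.0007,z),vel=.03); manip.sleep(.08)
    f=manip.current_force()[2]+.9; tz=manip.current_tool_pos()[2]; peak=max(peak,f)
    print(round(z,4),round(tz,4),round(f,1))
    if peak>7 and f<.5*peak and tz<.112: snapped=True
    if snapped and tz<.1065 and f>8 or f>30: break
    z-=.0006 if not snapped or tz<.1055 else .001
manip.sleep(.3); st('end')
E
```

```text
regrip t 25.88 tcp [ 0.5227 -0.2287  0.1144] F [-2.4939 -0.3707  5.8746] gap 0.0139
0.1135 0.1143 8.9
0.1129 0.114 10.6
0.1123 0.1135 11.3
0.1117 0.1128 10.8
0.1111 0.112 10.4
0.1105 0.111 7.4
0.1099 0.1097 2.5
0.1089 0.1082 -4.1
0.1079 0.1073 -7.7
0.1069 0.1065 -7.9
0.1059 0.1058 -6.1
0.1049 0.105 -4.2
0.1043 0.1045 -1.8
0.1037 0.1041 0.3
0.1031 0.1039 5.8
0.1025 0.1039 11.8
end t 31.51 tcp [ 0.5235 -0.2284  0.1039] F [-3.9162 -0.1238  9.5112] gap 0.0137
```

```bash
python3 - <<'E'
from pod import *
F=[]
for _ in range(15): manip.sleep(.05); F.append(manip.current_force())
print(np.mean(F,0),np.std(F,0)); st('now')
s=viewer.get_image('scene')[:,:,::-1]
cv2.imwrite('pics/c5.png',cv2.resize(s,None,fx=1.25,fy=1.25,interpolation=cv2.INTER_CUBIC))
E
```

```text
[-4.3345  0.8594 10.6055] [0.4929 0.5625 0.4324]
now t 32.26 tcp [ 0.5234 -0.2284  0.1039] F [-3.4758  0.2189 11.0142] gap 0.0133
```

View pics/c5.png

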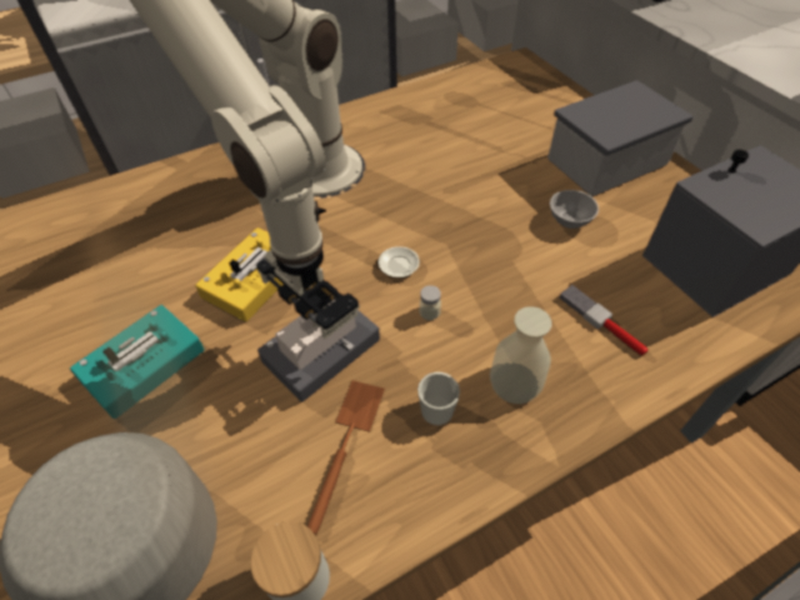

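The cover sits flat on the grey pod at picture (318,340), and the other things look unmoved. The push is steady at 10.6 N, or about 11 N allowing for the cover's weight, so I'm handing in.

```bash
python3 -c "
from bench import manip
print(manip.hand_in(), manip.current_clock())"
```

```text
the job is handed in; nothing more can be done
the job is handed in; nothing more can be done
```

I slid the grip on the grey pod level with the pointer, snapped the cover home over it, and handed in at about 32 s while still pressing.

- **Slider:** I first slid the grip to y ≈ +26.7 mm, then nudged it to +27.2 mm. The two views put the pointer at about +28 mm (measurements from 25.5 to 28.6 mm), so the two should agree to about 1 mm. The cover now hides the grip, so I took no picture of it after the nudge.
- **Cover:** It passed over the posts without resistance and stopped on the clips. The push rose to about 11 N, then the force dropped suddenly. It came to rest with the tool at z = 103.9 mm, against 104 mm expected with the rim flat on the deck.
- **Push at hand-in:** The vertical reading held at 10.6 ± 0.4 N, about 11 N on the pod allowing for the cover's weight. A side force of about 4 N was also present.
- **Other things on the counter:** In the last picture they look unmoved. I judged that by eye and did not measure it.
- **Disagreement:** The two cameras differed by about 3 mm on the cover's y position before I gripped it. This did not matter, as it fitted over the posts freely.

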